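# Repack the food box and click its lid shut

### The job

The spice jar left in the food box is too tall for the lid: stand it upright in the spice tray with the other jars. Then stand the tall slim tin upright in the emptied compartment beside the garlic, and last swing the lid over and press its free edge down until the catch clicks and it stays fully shut. Do not push about or tip the pepper mill, the wide tin or the jars already in the tray.

Things in the scene. Friction and masses are not known exactly. Their poses are not given: they have to be found in the camera images.
- food_box: Food box: fixed white base with grey lid. Origin: centre of underside; x along its long side, y to the hinge, z up. 220 (x) x 130 (y) mm, rim 42 high, walls 4, inner floor 4 above underside; divider 4 thick, 30 high at x=0; compartments centred at x = -53 and +53, y=0: garlic in one, jar in the other (varies). Steel spring catch outside the middle of the -y wall: 64 wide, 16 out, 50 high.
- food_lid (a joint): Lid angle: 0 shut, grows opening, starts 1.75 to 2.1, limit 2.2 rad. Lid: cap 220 x 130 mm, 46 deep, walls 4; shut, its top is 88 and its ceiling 84 mm above the box's underside. The stiff hinge holds it where left (1 to 2 N at the free edge moves it). At 0.085 rad a nose on its free edge meets the catch; about 14 N down on that edge pushes past it, then it snaps to 0.
- lid_press (a point): Where to press: on the lid's outer face (its top when shut), 12 mm in from the free edge, midway along it. In the box frame with the lid at angle q: x = 0, y = 65 - 118 cos q + 46 sin q, z = 42 + 118 sin q + 46 cos q (mm). Its z axis is that face's outward normal, x along the hinge, y towards the hinge.
- lid_hinge (a point): Point on the lid's hinge line, midway along it: x = 0, y = 65, z = 42 mm in the box frame. The axis is the box's x axis. (Beyond the work a wall cabinet hangs with its handle from x = 0.55 m on, 0.51 m above the worktop: keep a raised wrist clear of it.)
- box_jar: A cylinder 41 mm in diameter and 105 mm tall with a screw cap, 110 g. Origin: centre of its underside, z up. The spice jar that stands in the food box.
- garlic: Garlic bulb, 60 x 57 x 58 mm, 40 g, in the other compartment of the food box, where it stays. Origin: centre of its underside.
- slim_tin: The slimmer and taller of two food tins: a cylinder 57 mm in diameter and 72 mm tall, 180 g, standing on the worktop. Origin: centre of its underside, z up. It changes places with the wide tin and the pepper mill.
- wide_tin: The wider and lower tin, 75 mm in diameter and 58 mm tall, standing on the worktop; leave it. Origin: centre of its underside.
- pepper_mill: Wooden pepper mill, 58 mm in diameter and 160 mm tall, standing on the worktop; leave it. Origin: centre of its underside.
- spice_tray: Low open wooden tray, fixed to the worktop, 80 mm (x) by 250 mm (y), rim 22 mm high, walls 5 mm, inner floor 5 mm above the underside. Origin: centre of the underside, y along its row of jars, z up. Two jars stand in it near the two ends with a gap about its middle, x = 0, y = 0.
- tray_jar_1: A cylinder 41 mm in diameter and 105 mm tall with a screw cap, 110 g. Origin: centre of its underside, z up. Stands in the tray towards its -y end; leave it.
- tray_jar_2: A cylinder 41 mm in diameter and 105 mm tall with a screw cap, 110 g. Origin: centre of its underside, z up. Stands in the tray towards its +y end; leave it.
Not all that is in view belongs to the job. What is shaped like the box_jar but red is not meant.

How it is judged:
On the way, in this order (a step that is already met when the one before it is completed fails the run):
1. the jar from the food box stands upright in the spice tray (x of box_jar in the frame of spice_tray between -0.03 and 0.03 m and y of box_jar in the frame of spice_tray between -0.11 and 0.11 m and z of box_jar in the frame of spice_tray between 0 and 0.012 m and angle between box_jar's own z axis and vertical below 0.12 rad), for 0.2 s.
2. the slim tin stands upright on the floor of the food box (x of slim_tin in the frame of food_box between -0.085 and 0.085 m and y of slim_tin in the frame of food_box between -0.045 and 0.045 m and z of slim_tin in the frame of food_box between 0 and 0.012 m and angle between slim_tin's own z axis and vertical below 0.12 rad), for 0.2 s.
3. the lid is pressed past its catch (value of joint food_lid below 0.02 rad), for 0.2 s.
At the end, for the whole second after the job is handed in: Jar upright (0.12 rad) on the tray floor, within 30 mm of its midline; slim tin upright (0.12 rad) on the box floor, within 85 mm (x) and 45 mm (y) of its centre; garlic still in the box; lid caught shut (below 0.02 rad); jar, tin and garlic at rest and released (all of step 1 and all of step 2 and x of garlic in the frame of food_box between -0.1 and 0.1 m and y of garlic in the frame of food_box between -0.055 and 0.055 m and z of garlic in the frame of food_box between -0.01 and 0.03 m and value of joint food_lid below 0.02 rad and linear speed of each of box_jar, slim_tin, garlic below 0.02 m/s and contact force between each of box_jar, slim_tin and the fingers below 0.1 N); the robot touches nothing.
It fails at once if tray jar 1 is pushed more than 30 mm or tipped over (distance of tray_jar_1 from where it was at the start of the episode above 0.03 m or angle between tray_jar_1's own z axis and vertical above 0.4 rad).
It fails at once if tray jar 2 is pushed more than 30 mm or tipped over (distance of tray_jar_2 from where it was at the start of the episode above 0.03 m or angle between tray_jar_2's own z axis and vertical above 0.4 rad).
It fails at once if wide tin is pushed more than 30 mm or tipped over (distance of wide_tin from where it was at the start of the episode above 0.03 m or angle between wide_tin's own z axis and vertical above 0.4 rad).
It fails at once if pepper mill is pushed more than 30 mm or tipped over (distance of pepper_mill from where it was at the start of the episode above 0.03 m or angle between pepper_mill's own z axis and vertical above 0.4 rad).
It also fails if it takes over 72 s, if anything falls off the work surface, if the arm or the gripper's body presses on something with over 40 N, if the wrist force passes 120 N, or if a joint passes its speed limit or range.

### The arm

A 6-joint arm with a two-finger parallel gripper is mounted at the origin on a cart in front of the work surface, level with it; the furniture and walls round the work are solid. World frame = base frame: x ahead of the robot, y to its left, z up, the work surface at z = 0. Lengths are in m, angles in rad, forces in N, time in s.
With the tool pointing down it reaches from about 0.225 to 0.875 m from the base axis. Payload 3.4 kg.
Tool frame: the origin (TCP) lies on the centre line of the jaws, within the pads' length; the fingertips stand 14 mm ahead of it and the grasp point (between the pads) lies 5 mm behind it; z points along the fingers, y is the line along which they close (so a half turn about z gives the same grasp; the last joint's range is limited). The gripper opens to 85 mm and grips with 20 to 120 N. Pads are 22 mm wide; open, the fingers measure 114 mm over their backs; the gripper's body (76 mm by 85 mm) begins 54 mm behind the grasp point. The pads swing forward as they close: fully open they stand 13 mm farther back than shut.
Start: joints at [-1.364, 0.276, 1.505, -0, 1.361, -0.121], TCP at [0.185, -0.544, 0.245] pointing down, gripper open.
Joint ranges: [-2.89, 2.89], [-0.75, 2.08], [0.22, 2.7], [-1.18, 4.32], [0.11, 2.71], [-2.7, 2.7]. Speed limits (rad/s): [2.57, 2.57, 3.14, 3.14, 3.14, 3.14].

### API

Orientations are given as a unit quaternion [w, x, y, z].
In Python, from rig import manip, eyes gives the robot as it stands.
- The arm moves only by the shell command python3 -m creep 'ROWS' [FORCE]. ROWS is JSON, a list of rows, each a list of 5 numbers: the opening, from 0 (shut) to 1 (fully open), then the shift along the tool's x, y, z normalised to -1 to 1, where 1 is 0.5 m, then the turn about the tool's z normalised to -1 to 1, where 1 is 360 degrees. In form: [[fingers, dx, dy, dz, spin], ...]. A call has 1 to 10 rows; each row is the pose to reach, as a shift and turn from the pose commanded when the call began, along the tool's axes at that moment, turning the shorter way round; what a row does not reach only later rows make up. A row lasts 1/10 s, in which the tool goes at most 50 mm and 8.59 degrees, less where a joint would pass 70% of its speed; a pose out of reach is approached as far as the arm can. A call with a number of a shift or a turn outside -1 to 1 is refused whole. A call with a gripper value outside its range is refused whole. The fingers move at their own pace and stop on an object; FORCE is the grip in N (left out, the last holds). Time passes only in rows, so rows that repeat a pose let the fingers close. It gives the time, the measured TCP pose, the force, the opening and the grip force at its end, in the units of the state.
- manip.get_state(): the state, without advancing time (a new reading comes with each control period).
- eyes.get_image(name): name is "scene" or "top"; returns a dict with "frame" (420x560x3 uint8, red, green, blue), "fx", "fy", "cx", "cy" (pixels), "k1" (the pictures are not rectified: a ray, as slopes to the right and down, at radius r is drawn at 1 + k1 r^2 times it, then the intrinsics apply), "R" (3x3) and "t" (3): a world point X has camera coordinates R X + t. Camera axes: x right, y down, z forward; pixel columns grow to the right and rows downward; lengths in m; the calibration is good to about 2 mm. A picture is of the moment at which its call begins. There is no depth.
- manip.sign_off(): hands the job in; it is judged then, once.
Trained networks look in the newest picture that a camera, given by its name, has taken for a name from the list of things; names that differ only in an ending like _2 or _b are one class to them, and where a whole thing is asked for, a point or a joint stands for the part that bears it (a point fixed in the world has none). Each returns a list of dicts, best first, with "confidence" (0 to 1); they miss things now and then, are a little off and sometimes report something else, mostly with a low value. They report only what shows in the picture. A call takes as long as a camera call. They do not tell look-alikes from the thing itself.
- eyes.regions_of(camera, label): "mask" (420x560 bool, what is visible of it) and "bbox" ([left, top, right, bottom] in pixels, round what is visible of it).
- eyes.place_of(camera, label): "centre" ([column, row] in pixels: a listed point, or the origin of a listed thing).
The state is a dict: "clock": time; "qpos": joint angles; "qd": joint speeds; "effort": joint torques, N m; "position": TCP position; "ee_rot": TCP orientation; "contact_force": force on the tool from outside, world axes, zero at the start; "moment": the same for the moment, N m; "width": finger opening in m; "gripper_force": force on a finger pad.
Only numpy, scipy, OpenCV 4.12 (cv2) and the standard library are available. Lean on these libraries where they do the work, as an engineer would, in place of code of your own. Each camera call takes 0.05 s, during which the arm holds its last target. There are 200 camera calls.

## Working session

There is one attempt and no reset: what is moved stays moved. The work goes in short steps, Python scripts to look and compute and a shell command to move; the robot and the scene stay as the last step left them, time stands still between calls to the robot, and variables do not carry over. Pictures are saved under pics/ and viewed, at most 10 in all, crops included, and the job is handed in when it is done.

```bash
mkdir -p pics; cat > h.py <<'E'
import numpy as np, cv2
from rig import manip, eyes
def ray(im,px):
    # returns camera centre, world direction
    p=np.array([(px[0]-im['cx'])/im['fx'],(px[1]-im['cy'])/im['fy']],float); q=p.copy()
    for _ in range(20): q=p/(1+im['k1']*(q@q))
    R=np.array(im['R']);t=np.array(im['t'])
    return -R.T@t, R.T@np.array([q[0],q[1],1.])
def onz(im,px,z):
    c,d=ray(im,px); return c+d*(z-c[2])/d[2]
def proj(im,X):
    c=np.array(im['R'])@np.array(X,float)+np.array(im['t']); s=c[:2]/c[2]; s=s*(1+im['k1']*(s@s))
    return np.array([s[0]*im['fx']+im['cx'],s[1]*im['fy']+im['cy']])
E
python3 - <<'E'
from h import *
np.set_printoptions(precision=3,suppress=True)
F=[]
for n in ('scene','top'):
    im=eyes.get_image(n); cv2.imwrite(f'pics/{n}0.png',im['frame'][:,:,::-1])
    print(n,'cam',-np.array(im['R']).T@im['t'])
    for l,z in [('food_box',0),('box_jar',.004),('slim_tin',0),('wide_tin',0),('pepper_mill',0),('spice_tray',0),('garlic',.004),('lid_press',None)]:
        for d in eyes.place_of(n,l)[:4]:
            if d['confidence']>.2: print(l,round(d['confidence'],2),np.array(d['centre']),onz(im,d['centre'],z)[:2] if z is not None else '')
print(manip.get_state())
E
```

```text
scene cam [-0.076  0.764  1.041]
food_box 0.59 [206.  306.5] [0.423 0.275]
box_jar 0.84 [190. 296.] [0.476 0.272]
box_jar 0.62 [274.8 276.2] [0.319 0.106]
box_jar 0.52 [202.9 305.2] [0.431 0.278]
slim_tin 0.92 [265.8 207.2] [ 0.477 -0.108]
wide_tin 0.59 [260.9 210.3] [ 0.483 -0.089]
pepper_mill 0.56 [294.6 192.9] [ 0.431 -0.209]
spice_tray 0.91 [314.6 168. ] [ 0.431 -0.349]
garlic 0.61 [224.9 306.6] [0.38  0.252]
lid_press 0.65 [165.7 321.3] 
top cam [ 0.129 -0.15   1.422]
food_box 0.87 [180.5 179.8] [0.422 0.27 ]
food_box 0.72 [125.9 156.5] [0.435 0.47 ]
box_jar 0.82 [222.  225.2] [0.329 0.091]
box_jar 0.57 [183.1 161.8] [0.48  0.283]
box_jar 0.42 [184.7 181.6] [0.42  0.254]
slim_tin 0.68 [292.4 200.5] [ 0.478 -0.088]
wide_tin 0.97 [246.5 195.4] [0.445 0.054]
spice_tray 0.63 [370.1 243.4] [ 0.43  -0.359]
garlic 0.66 [178.8 196.8] [0.368 0.252]
lid_press 0.55 [125.5 153.3] 
{'clock': 0.9, 'qpos': array([-1.364,  0.276,  1.505,  0.   ,  1.361, -0.121]), 'qd': array([-0.001,  0.   ,  0.001, -0.001,  0.   ,  0.001]), 'effort': array([  0.001, -41.664, -24.61 ,  -0.   ,   0.   ,   0.   ]), 'position': array([ 0.185, -0.544,  0.245]), 'ee_rot': array([0.   , 0.987, 0.163, 0.   ]), 'contact_force': array([ 0.089,  0.002, -0.187]), 'moment': array([-0.043, -0.034,  0.031]), 'gripper_force': 0.0, 'width': 0.08551274721802272}
```

```bash
python3 -c "
import cv2;a=cv2.imread('pics/scene0.png');b=cv2.imread('pics/top0.png')
cv2.imwrite('pics/s.png',cv2.resize(a,(800,600)));cv2.imwrite('pics/t.png',cv2.resize(b,(800,600)))"
```

```text
(no output)
```

View pics/s.png

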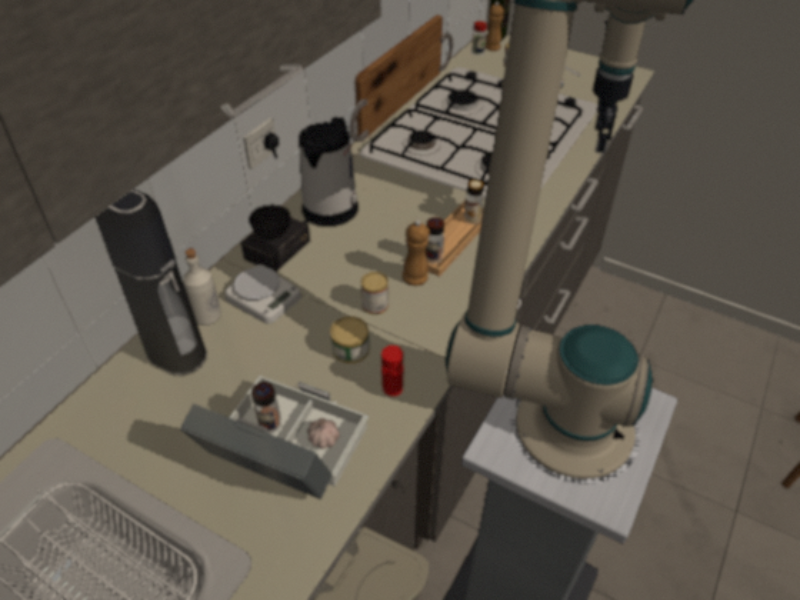

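View pics/t.png

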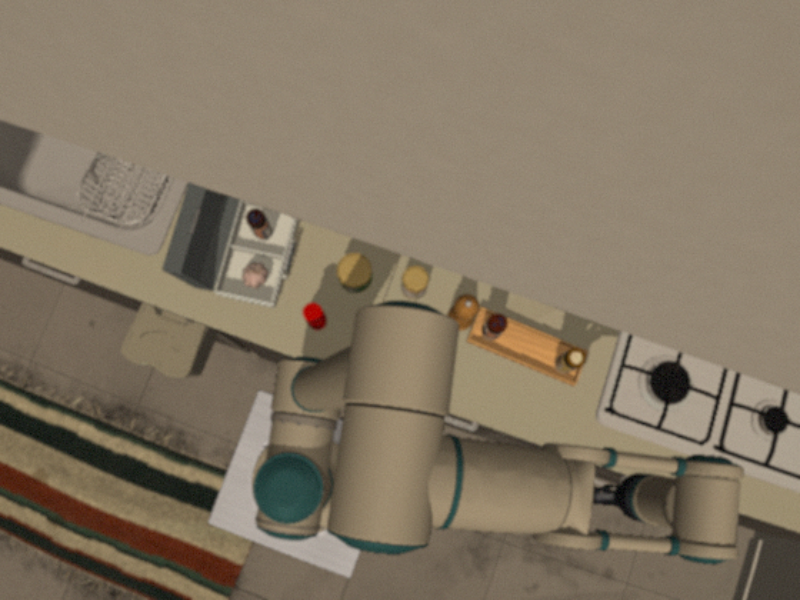

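The pictures show jars in three spots (pixels at 560x420). One has a dark cap and stands in the food box, at scene (186,284) and top (180,157). A red one stands loose, at scene (274,259) and top (220,221). Two more stand in the tray. The one in the box is the one meant, because it stands in the box and isn't red. I'll confirm that in an enlarged crop with mask outlines.

```bash
python3 - <<'E'
from h import *
np.set_printoptions(precision=3,suppress=True)
import pickle
D={}
for n in ('top','scene'):
    im=eyes.get_image(n); D[n]={'im':im}
    for l in ('food_box','food_lid','box_jar','slim_tin','wide_tin','pepper_mill','spice_tray','garlic'):
        r=[d for d in eyes.regions_of(n,l) if d['confidence']>.3]; D[n][l]=r
        for d in r: print(n,l,round(d['confidence'],2),np.array(d['bbox']),d['mask'].sum())
pickle.dump(D,open('D.pkl','wb'))
out=[]
for n,(x0,y0) in (('top',(105,115)),('scene',(120,235))):
    f=D[n]['im']['frame'][y0:y0+120,x0:x0+160,::-1]; a=cv2.resize(f,None,fx=4.9,fy=4.9,interpolation=cv2.INTER_CUBIC)
    a=a[:,:784]
    for l,c in (('food_box',(0,255,0)),('box_jar',(255,0,0)),('food_lid',(0,255,255))):
        for d in D[n][l]:
            m=cv2.resize(d['mask'][y0:y0+120,x0:x0+160].astype(np.uint8),(784,588))
            cv2.drawContours(a,cv2.findContours(m,0,1)[0],-1,c,1)
    out.append(cv2.resize(a,(400,300),interpolation=cv2.INTER_AREA))
    cv2.imwrite(f'pics/crop_{n}.png',a)
E
```

```text
top food_box 0.91 [115.2 128.3 208.4 214. ] 5239
top food_box 0.48 [312.1 205.  335.3 228.8] 378
top food_box 0.32 [115.  128.6 170.1 204.4] 2597
top food_lid 0.61 [112.5 130.5 170.2 200.2] 2626
top box_jar 0.5 [171.2 146.4 188.7 170.2] 281
top box_jar 0.5 [212.5 211.2 228.1 232.3] 258
top wide_tin 0.71 [234.1 179.3 260.3 205.4] 537
top pepper_mill 0.71 [312.1 207.3 333.9 230. ] 356
top spice_tray 0.9 [327.9 217.2 411.3 270.9] 1641
top spice_tray 0.59 [170.6 187.  188.2 200.1] 250
top garlic 0.8 [169.  185.8 190.2 203.3] 231
scene food_box 0.76 [122.8 267.5 257.  350.4] 5438
scene food_lid 0.68 [125.5 287.2 233.3 350. ] 3205
scene box_jar 0.81 [175.  267.  198.4 301.2] 566
scene box_jar 0.74 [268.6 241.7 283.4 278.5] 534
scene box_jar 0.62 [297.7 150.9 312.7 185.7] 355
scene slim_tin 0.86 [254.  185.7 271.7 219.4] 534
scene wide_tin 0.61 [232.6 224.2 260.5 255.9] 727
scene pepper_mill 0.79 [284.9 153.1 300.4 202.8] 673
scene spice_tray 0.94 [300.6 143.1 334.1 191.7] 645
scene garlic 0.69 [214.1 294.  236.8 314.6] 356
scene garlic 0.6 [230.7 219.6 260.2 256. ] 777
```

View pics/crop_top.png

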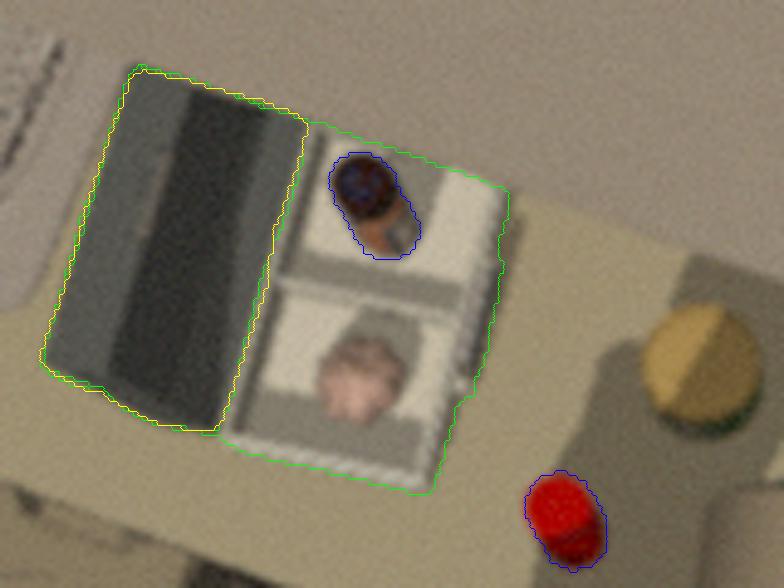

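View pics/crop_scene.png

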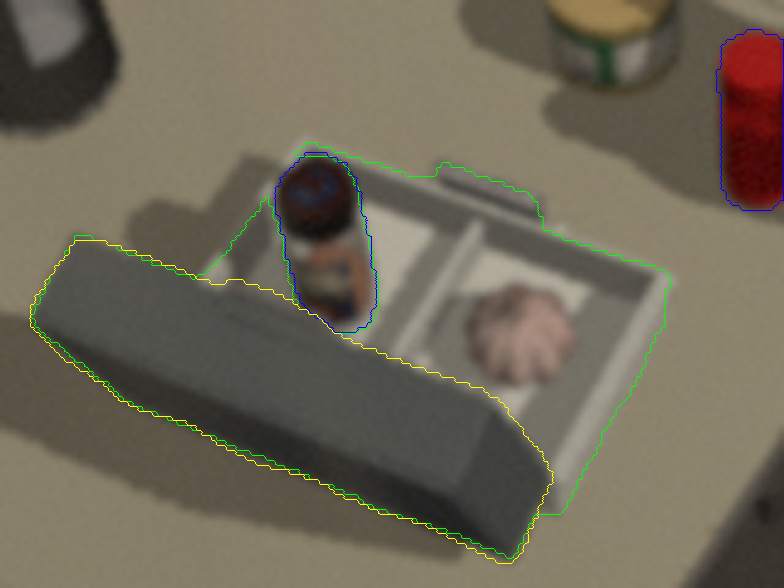

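The crop confirms it: the dark-capped jar stands in the box's far compartment (top ≈(179,153)), with garlic in the near one. Next I'll fit all the poses by silhouette.

```bash
cat > fit.py <<'E'
from h import *
from scipy.optimize import minimize
S=4
def hullmask(im,P):
    p=np.array([proj(im,x) for x in P])
    h=cv2.convexHull(((p+.5)*S*16).astype(np.int32))
    m=np.zeros((420*S,560*S),np.uint8); cv2.fillConvexPoly(m,h,1,shift=4); return m
def up(m): return (cv2.resize(m.astype(np.float32),(560*S,420*S))>.5).astype(np.uint8)
def cost(views,model):
    c=0
    for im,mask,care in views:
        m=np.zeros_like(mask)
        for P in model: m|=hullmask(im,P)
        a=m&care; b=mask&care; c+=(a^b).sum()/max(b.sum(),1)
    return c
def fit(views,mod,x0,step):
    s=np.array(step,float); f=lambda u:cost(views,mod(np.array(x0)+u*s))
    r=minimize(f,np.zeros(len(x0)),method='Nelder-Mead',options=dict(initial_simplex=np.vstack([np.zeros(len(x0)),np.eye(len(x0))*1.0]),maxiter=150,xatol=.02,fatol=1e-4))
    return np.array(x0)+r.x*s,r.fun
A=np.linspace(0,2*np.pi,40)
def cyl(d,z0,z1): return lambda u:[[(u[0]+d/2*np.cos(a),u[1]+d/2*np.sin(a),z) for a in A for z in (z0,z1)]]
def bx(x0,x1,y0,y1,z0,z1): return np.array([(x,y,z) for x in (x0,x1) for y in (y0,y1) for z in (z0,z1)],float)
def place(P,x,y,w):
    c,s=np.cos(w),np.sin(w); return P@np.array([[c,s,0],[-s,c,0],[0,0,1]])+[x,y,0]
def boxm(u):
    x,y,w,q=u; L=bx(-.11,.11,-.065,.065,.042,.088); L-= [0,.065,.042]
    c,s=np.cos(q),np.sin(q)  # opening lifts -y side: rotate about x by -q
    L=np.c_[L[:,0],L[:,1]*c+L[:,2]*s,-L[:,1]*s+L[:,2]*c]+[0,.065,.042]
    return [place(b,x,y,w) for b in (bx(-.11,.11,-.065,.065,0,.042),bx(-.032,.032,-.081,-.065,0,.05),L)]
def traym(u): return [place(bx(-.04,.04,-.125,.125,0,.022),*u)]
E
python3 - <<'E'
from fit import *
import pickle
np.set_printoptions(precision=4,suppress=True)
D=pickle.load(open('D.pkl','rb')); T,Sc=D['top'],D['scene']
one=np.ones((420*S,560*S),np.uint8)
v=lambda d,m,care=one:(d['im'],up(m),care)
nb=lambda m:1-cv2.dilate(up(m),np.ones((9,9)))
care_s=nb(Sc['box_jar'][0]['mask'])
r=fit([v(T,T['food_box'][0]['mask']),v(Sc,Sc['food_box'][0]['mask'],care_s)],boxm,[.42,.27,-1.6+1.57*0,1.9],[.02,.02,.15,.1]); print('boxyaw-1.6',r)
r0=fit([v(T,T['food_box'][0]['mask']),v(Sc,Sc['food_box'][0]['mask'],care_s)],boxm,[.42,.27,0.1,1.9],[.02,.02,.15,.1]); print('boxyaw.1',r0)
lid=nb(Sc['food_lid'][0]['mask'])
print('jar',fit([v(T,T['box_jar'][0]['mask']),v(Sc,Sc['box_jar'][0]['mask'],lid)],cyl(.041,.004,.109),[.477,.28],[.01,.01]))
print('slim',fit([v(Sc,Sc['slim_tin'][0]['mask'])],cyl(.057,0,.072),[.477,-.1],[.01,.01]), 'top cap', onz(T['im'],(415*.7,279*.7),.072))
print('wide',fit([v(T,T['wide_tin'][0]['mask']),v(Sc,Sc['wide_tin'][0]['mask'])],cyl(.075,0,.058),[.445,.04],[.01,.01]))
print('mill',fit([v(T,T['pepper_mill'][0]['mask']),v(Sc,Sc['pepper_mill'][0]['mask'])],cyl(.058,0,.16),[.44,-.2],[.01,.01]))
print('red',fit([v(T,T['box_jar'][1]['mask']),v(Sc,Sc['box_jar'][1]['mask'])],cyl(.041,0,.105),[.32,.1],[.01,.01]))
j1=onz(T['im'],(346.5,227.5),.11);j2=onz(T['im'],(401,250.6),.11);print('trayjars',j1,j2,(j1+j2)/2)
ct=one.copy()
for j in(j1,j2):
    ct&=1-cv2.dilate(hullmask(T['im'],cyl(.041,.005,.11)(j)[0]),np.ones((9,9)))
ct&=nb(T['pepper_mill'][0]['mask'])
print('tray',fit([v(T,T['spice_tray'][0]['mask'],ct)],traym,[.43,-.35,0.],[.02,.02,.15]))
E
```

```text
boxyaw-1.6 (array([ 0.3979,  0.3048, -1.7338,  1.0496]), np.float64(0.8858330997732189))
boxyaw.1 (array([0.4252, 0.2679, 0.1183, 1.8694]), np.float64(0.316401101914366))
jar (array([0.4766, 0.2766]), np.float64(0.2175048603408738))
slim (array([ 0.4741, -0.082 ]), np.float64(0.03185011709601874)) top cap [ 0.4733 -0.0802  0.072 ]
wide (array([0.4528, 0.0499]), np.float64(0.17649722519034006))
mill (array([ 0.4403, -0.1946]), np.float64(0.9913779776057878))
red (array([0.3308, 0.0909]), np.float64(0.17436778371649814))
trayjars [ 0.4281 -0.2646  0.11  ] [ 0.4169 -0.4333  0.11  ] [ 0.4225 -0.3489  0.11  ]
tray (array([ 0.4305, -0.3504, -0.0591]), np.float64(0.057586401283552316))
```

```bash
cat > go.py <<'E'
import sys
from h import *
x,y,z,th=map(float,sys.argv[1:5])
s=manip.get_state(); w,a,b,c=s['ee_rot']
from scipy.spatial.transform import Rotation as Ro
R=Ro.from_quat([a,b,c,w]).as_matrix()
d=R.T@(np.array([x,y,z])-s['position'])/.5
t0=np.arctan2(R[1,0],R[0,0]); print('theta',round(t0,3),'clock',s['clock'],'pos',s['position'].round(4),'F',s['contact_force'].round(1),'w',round(s['width'],4))
print('row',d.round(3),'spin',round(-((th-t0+np.pi)%(2*np.pi)-np.pi)/(2*np.pi),4),'rows',np.linalg.norm(d)*10)
E
python3 go.py .477 .276 .245 1.689
```

```text
theta 0.328 clock 1.8 pos [ 0.1851 -0.5444  0.2453] F [0.1 0.  0.2] w 0.0854
row [ 1.081 -1.366  0.   ] spin -0.2166 rows 17.4161109734768
```

```bash
python3 -m creep '[[1,0.54,-0.683,0,-0.2166],[1,0.54,-0.683,0,-0.2166],[1,0.54,-0.683,0,-0.2166],[1,0.54,-0.683,0,-0.2166],[1,0.54,-0.683,0,-0.2166],[1,0.54,-0.683,0,-0.2166],[1,0.54,-0.683,0,-0.2166],[1,0.54,-0.683,0,-0.2166],[1,0.54,-0.683,0,-0.2166],[1,0.54,-0.683,0,-0.2166]]' 30; python3 go.py .477 .276 .245 1.689
```

```text
clock: 2.8
position: [0.3313, -0.1302, 0.2455]
ee_rot: [-0.0, 0.661, 0.75, 0.001]
contact_force: [-0.3, 0.5, -0.6]
width: 0.0853
gripper_force: 0.0
theta 1.697 clock 2.8 pos [ 0.3313 -0.1302  0.2455] F [-0.3  0.5 -0.6] w 0.0853
row [0.769 0.392 0.003] spin 0.0013 rows 8.631455225153815
```

```bash
python3 -m creep '[[1,0.769,0.392,0,0],[1,0.769,0.392,0,0],[1,0.769,0.392,0,0],[1,0.769,0.392,0,0],[1,0.769,0.392,0,0],[1,0.769,0.392,0,0],[1,0.769,0.392,0,0],[1,0.769,0.392,0,0],[1,0.769,0.392,0,0],[1,0.769,0.392,0,0]]'; python3 go.py .477 .276 .082 1.689
python3 - <<'E'
from fit import *
np.set_printoptions(precision=4,suppress=True)
# unobstructed now: tray and mill
im=eyes.get_image('scene')
for l in ('pepper_mill','spice_tray','slim_tin'):
    for d in eyes.regions_of('scene',l)[:3]: 
        if d['confidence']<.3: continue
        V=[(im,up(d['mask']),np.ones((420*S,560*S),np.uint8))]
        if l=='pepper_mill': print(l,fit(V,cyl(.058,0,.16),[.45,-.19],[.01,.01]))
        if l=='slim_tin': print(l,fit(V,cyl(.057,0,.072),[.475,-.08],[.01,.01]))
cv2.imwrite('pics/s1.png',cv2.resize(im['frame'][:,:,::-1],(800,600)))
E
```

```text
clock: 3.8
position: [0.4824, 0.2737, 0.2445]
ee_rot: [-0.0, 0.663, 0.748, 0.001]
contact_force: [-1.0, -0.5, -0.1]
width: 0.0852
gripper_force: 0.0
theta 1.691 clock 3.8 pos [0.4824 0.2737 0.2445] F [-1.  -0.5 -0.1] w 0.0852
row [ 0.005 -0.011  0.325] spin 0.0003 rows 3.2529817588372856
pepper_mill (array([ 0.4442, -0.1967]), np.float64(0.41918626353116833))
slim_tin (array([ 0.4742, -0.0819]), np.float64(0.05021940516821063))
```

View pics/s1.png

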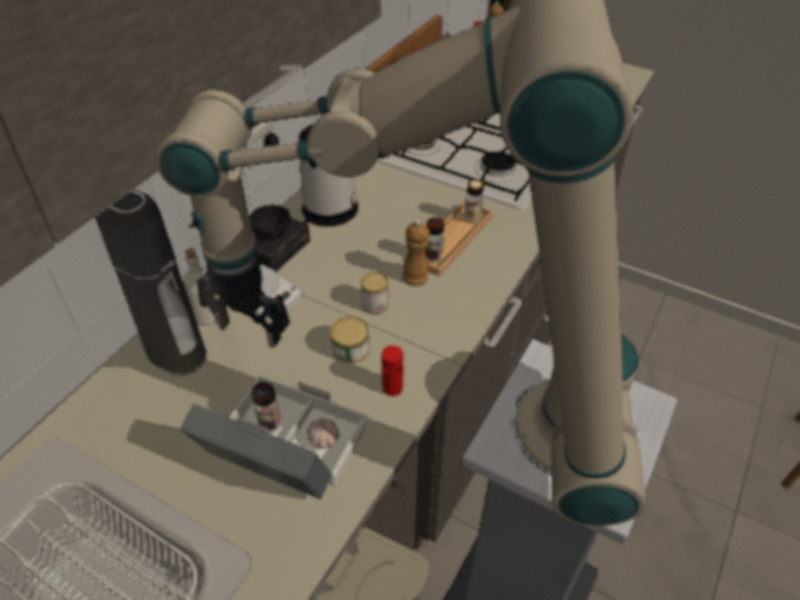

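The gripper is poised over the jar, with its fingers at about (215,300) and (270,320). The work area is untouched, so I'll go down and grip.

```bash
python3 -m creep '[[1,0.002,-0.008,0.15,0],[1,0.005,-0.01,0.2,0],[1,0.005,-0.01,0.27,0],[1,0.005,-0.01,0.325,0],[1,0.005,-0.01,0.325,0],[1,0.005,-0.01,0.325,0],[0,0.005,-0.01,0.325,0],[0,0.005,-0.01,0.325,0],[0,0.005,-0.01,0.325,0],[0,0.005,-0.01,0.325,0]]' 40;  python3 -m creep '[[0,0,0,0,0],[0,0,0,0,0],[0,0,0,0,0],[0,0,0,0,0]]'; python3 go.py .477 .276 .26 1.689
```

```text
clock: 5.0
position: [0.476, 0.273, 0.0842]
ee_rot: [0.001, 0.664, 0.748, 0.001]
contact_force: [-0.0, -0.4, 6.7]
width: 0.04
gripper_force: 39.6
clock: 5.4
position: [0.476, 0.273, 0.0842]
ee_rot: [0.001, 0.664, 0.748, 0.001]
contact_force: [-0.1, -0.5, 7.0]
width: 0.0396
gripper_force: 39.6
theta 1.689 clock 5.4 pos [0.476  0.273  0.0842] F [-0.1 -0.5  7. ] w 0.0396
row [ 0.006  0.004 -0.352] spin 0.0 rows 3.5162890054275286
```

```bash
python3 -m creep '[[0,0,0,-0.05,0],[0,0,0,-0.15,0],[0,0,0,-0.25,0],[0,0,0,-0.34,0],[0,0,0,-0.36,0],[0,0,0,-0.36,0],[0,0,0,-0.36,0]]'; python3 go.py .36 -.06 .262 1.51
```

```text
clock: 6.1
position: [0.4738, 0.2722, 0.2611]
ee_rot: [-0.001, 0.664, 0.748, -0.001]
contact_force: [0.1, -0.0, -1.8]
width: 0.0396
gripper_force: 40.9
theta 1.689 clock 6.1 pos [0.4738 0.2722 0.2611] F [ 0.1 -0.  -1.8] w 0.0396
row [-0.633 -0.304 -0.   ] spin 0.0285 rows 7.023673090075847
```

```bash
python3 -m creep '[[0,-0.06,-0.03,0,0],[0,-0.13,-0.06,0,0],[0,-0.22,-0.1,0,0.01],[0,-0.31,-0.15,0,0.0285],[0,-0.4,-0.19,0,0.0285],[0,-0.49,-0.23,0,0.0285],[0,-0.57,-0.27,0,0.0285],[0,-0.633,-0.304,0,0.0285],[0,-0.633,-0.304,0,0.0285],[0,-0.633,-0.304,0,0.0285]]'; python3 go.py .427 -.35 .262 1.51
python3 - <<'E'
from fit import *
np.set_printoptions(precision=4,suppress=True)
im=eyes.get_image('scene')
for d in eyes.place_of('scene','spice_tray')[:1]: print(d['confidence'],onz(im,d['centre'],0))
for d in eyes.place_of('scene','tray_jar_1')[:6]: print(d['confidence'],d['centre'],onz(im,d['centre'],0.005))
E
```

```text
clock: 7.1
position: [0.3601, -0.0596, 0.2609]
ee_rot: [-0.002, 0.729, 0.684, -0.001]
contact_force: [0.3, -0.0, -1.3]
width: 0.04
gripper_force: 41.0
theta 1.507 clock 7.1 pos [ 0.3601 -0.0596  0.2609] F [ 0.3 -0.  -1.3] w 0.04
row [-0.571  0.171 -0.004] spin -0.0005 rows 5.9609828602037975
0.86 [ 0.4295 -0.3532  0.    ]
0.57 [329.7, 158.4] [ 0.4069 -0.4143  0.005 ]
0.54 [292.9, 185.7] [ 0.4491 -0.2308  0.005 ]
0.47 [308.4, 180.9] [ 0.4168 -0.2761  0.005 ]
```

```bash
python3 -m creep '[[0,-0.06,0.02,0,0],[0,-0.14,0.04,0,0],[0,-0.23,0.07,0,0],[0,-0.32,0.1,0,0],[0,-0.41,0.12,0,0],[0,-0.5,0.15,0,0],[0,-0.571,0.171,0,0],[0,-0.571,0.171,0,0],[0,-0.571,0.171,0,0],[0,-0.571,0.171,0,0]]'; python3 go.py .427 -.35 .087 1.51
```

```text
clock: 8.25
position: [0.4295, -0.3478, 0.2622]
ee_rot: [-0.001, 0.728, 0.686, 0.0]
contact_force: [-1.2, 0.3, -0.6]
width: 0.0399
gripper_force: 40.9
theta 1.512 clock 8.25 pos [ 0.4295 -0.3478  0.2622] F [-1.2  0.3 -0.6] w 0.0399
row [-0.005 -0.004  0.35 ] spin 0.0003 rows 3.5051271088561577
```

```bash
python3 -m creep '[[0,-0.003,-0.002,0.06,0],[0,-0.003,-0.002,0.14,0],[0,-0.003,-0.002,0.22,0],[0,-0.003,-0.002,0.29,0],[0,-0.003,-0.002,0.33,0],[0,-0.003,-0.002,0.342,0],[0,-0.003,-0.002,0.35,0],[0,-0.003,-0.002,0.352,0],[0,-0.003,-0.002,0.352,0]]'; python3 go.py .427 -.35 .085 1.51
python3 - <<'E'
from fit import *
im=eyes.get_image('scene')
a=im['frame'][110:230,250:410,::-1]
cv2.imwrite('pics/place.png',cv2.resize(a,(800,600),interpolation=cv2.INTER_CUBIC))
E
```

```text
clock: 9.15
position: [0.4288, -0.3516, 0.0882]
ee_rot: [0.001, 0.728, 0.685, 0.0]
contact_force: [-0.6, 0.5, -1.0]
width: 0.0398
gripper_force: 41.0
theta 1.51 clock 9.15 pos [ 0.4288 -0.3516  0.0882] F [-0.6  0.5 -1. ] w 0.0398
row [ 0.003 -0.004  0.006] spin 0.0 rows 0.07944795330073554
```

View pics/place.png

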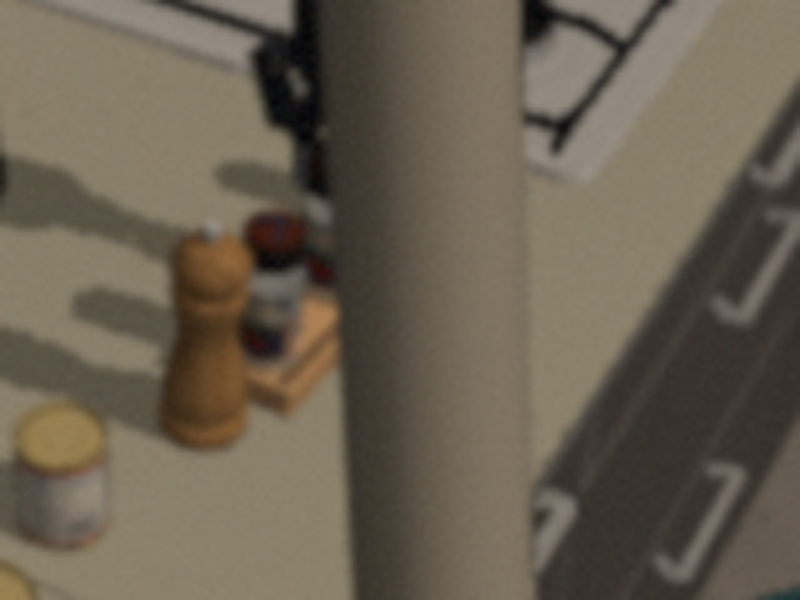

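The forearm hides the gap, but the neighbours stand untouched: the jar at (275,285) and the mill at (205,330). I'll feel down for the floor.

```bash
python3 -m creep '[[0,0,0,0.003,0],[0,0,0,0.007,0],[0,0,0,0.01,0],[0,0,0,0.01,0]]'
```

```text
clock: 9.6
position: [0.4293, -0.3524, 0.0848]
ee_rot: [0.002, 0.728, 0.685, 0.0]
contact_force: [-0.8, 1.3, 14.5]
width: 0.0396
gripper_force: 39.7
```

```bash
python3 -m creep '[[0,0,0,-0.003,0],[0.7,0,0,-0.003,0],[0.8,0,0,-0.003,0],[0.8,0,0,-0.003,0],[0.8,0,0,-0.003,0],[0.8,0,0,-0.06,0],[0.8,0,0,-0.15,0],[0.8,0,0,-0.24,0],[0.8,0,0,-0.32,0],[0.8,0,0,-0.35,0]]'; python3 go.py .36 -.06 .255 1.5
```

```text
clock: 10.6
position: [0.4294, -0.3526, 0.2614]
ee_rot: [0.004, 0.728, 0.685, -0.0]
contact_force: [-0.8, 0.4, -0.3]
width: 0.0681
gripper_force: 0.0
theta 1.51 clock 10.6 pos [ 0.4294 -0.3526  0.2614] F [-0.8  0.4 -0.3] w 0.0681
row [ 0.576 -0.174  0.009] spin 0.0015 rows 6.015220334386205
```

```bash
python3 -m creep '[[1,0.05,0.005,0,0],[1,0.13,0.015,0,0],[1,0.22,0.025,0,0],[1,0.32,0.035,0,0],[1,0.41,0.045,0,0],[1,0.5,0.055,0,0],[1,0.546,0.057,0,0],[1,0.546,0.057,0,0],[1,0.546,0.057,0,0]]'; python3 go.py .474 -.082 .06 1.51
python3 - <<'E'
from fit import *
np.set_printoptions(precision=4,suppress=True)
im=eyes.get_image('scene')
for l,m,x0 in (('slim_tin',cyl(.057,0,.072),[.474,-.082]),('box_jar',cyl(.041,.005,.11),[.428,-.35])):
    for d in eyes.regions_of('scene',l)[:4]:
        if d['confidence']>.3: print(l,d['bbox'],fit([(im,up(d['mask']),np.ones((420*S,560*S),np.uint8))],m,x0,[.01,.01]))
cv2.imwrite('pics/s2.png',cv2.resize(im['frame'][100:310,150:430,::-1],(800,600),interpolation=cv2.INTER_CUBIC))
E
```

```text
clock: 11.5
position: [0.4732, -0.0805, 0.2567]
ee_rot: [0.0, 0.728, 0.686, -0.0]
contact_force: [-0.0, 0.4, 0.6]
width: 0.0854
gripper_force: 0.0
theta 1.511 clock 11.5 pos [ 0.4732 -0.0805  0.2567] F [-0.   0.4  0.6] w 0.0854
row [-0.003  0.002  0.393] spin 0.0002 rows 3.933886692955768
slim_tin [254.5, 186.7, 272.0, 219.0] (array([ 0.4739, -0.0814]), np.float64(0.05740107474352711))
box_jar [269.4, 245.2, 283.4, 276.4] (array([ 1.5865, -1.7327]), np.float64(1.0))
box_jar [313.5, 140.4, 323.2, 171.5] (array([ 0.4298, -0.3508]), np.float64(0.13240418118466898))
```

View pics/s2.png

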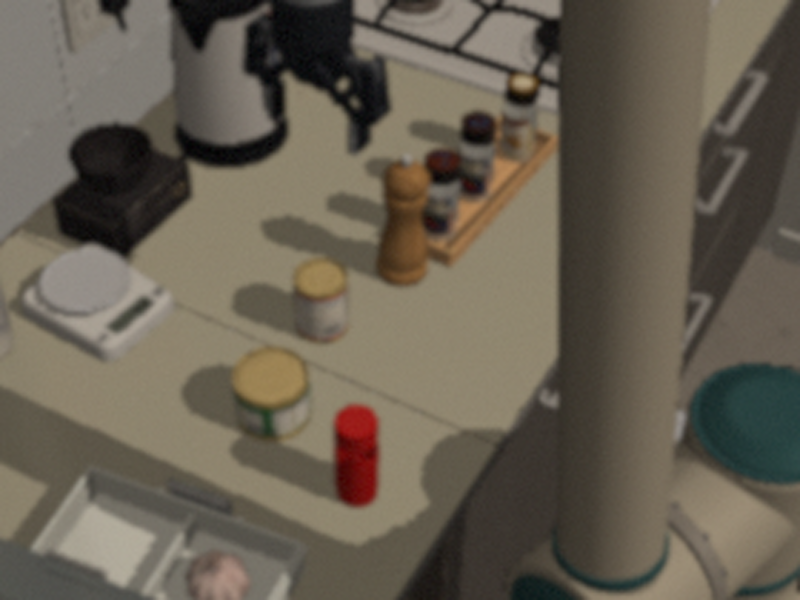

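The jar stands upright in the middle of the tray row at about (478,150), and all the neighbours stand. Next, the slim tin at (320,300).

```bash
python3 -m creep '[[1,-0.002,0.001,0.08,0],[1,-0.002,0.001,0.17,0],[1,-0.002,0.001,0.26,0],[1,-0.002,0.001,0.34,0],[1,-0.002,0.001,0.39,0],[1,-0.002,0.001,0.403,0],[1,-0.002,0.001,0.403,0],[0,-0.002,0.001,0.403,0],[0,-0.002,0.001,0.403,0],[0,-0.002,0.001,0.403,0]]' 40; python3 -m creep '[[0,0,0,0,0],[0,0,0,0,0],[0,0,0,0,0]]';python3 go.py .474 -.082 .055 1.51
```

```text
clock: 12.65
position: [0.4749, -0.0821, 0.0571]
ee_rot: [0.002, 0.728, 0.685, 0.001]
contact_force: [-1.0, -1.0, 5.1]
width: 0.056
gripper_force: 42.4
clock: 12.95
position: [0.4749, -0.0821, 0.0571]
ee_rot: [0.002, 0.728, 0.685, 0.001]
contact_force: [-0.6, -1.1, 6.8]
width: 0.0565
gripper_force: 42.6
theta 1.51 clock 12.95 pos [ 0.4749 -0.0821  0.0571] F [-0.6 -1.1  6.8] w 0.0565
row [ 0.    -0.002  0.004] spin 0.0 rows 0.04493845841620169
```

```bash
python3 -m creep '[[0,0,0,-0.05,0],[0,0,0,-0.13,0],[0,0,0,-0.21,0],[0,0,0,-0.27,0],[0,0,0,-0.29,0],[0,0,0,-0.29,0]]'; python3 go.py .477 .273 .2 1.689
```

```text
clock: 13.55
position: [0.4743, -0.0816, 0.2016]
ee_rot: [0.002, 0.728, 0.685, 0.001]
contact_force: [0.5, 0.5, -1.1]
width: 0.0562
gripper_force: 43.3
theta 1.51 clock 13.55 pos [ 0.4743 -0.0816  0.2016] F [ 0.5  0.5 -1.1] w 0.0562
row [ 0.708 -0.038  0.002] spin -0.0285 rows 7.092591081207803
```

```bash
python3 -m creep '[[0,0.06,0,0,0],[0,0.14,-0.01,0,0],[0,0.23,-0.01,0,0],[0,0.32,-0.02,0,-0.01],[0,0.41,-0.02,0,-0.02],[0,0.5,-0.03,0,-0.0285],[0,0.59,-0.03,0,-0.0285],[0,0.67,-0.036,0,-0.0285],[0,0.708,-0.038,0,-0.0285],[0,0.708,-0.038,0,-0.0285]]'; python3 -m creep '[[0,0,0,0,0],[0,0,0,0,0]]';python3 go.py .477 .273 .064 1.689
```

```text
clock: 14.55
position: [0.4748, 0.2753, 0.1974]
ee_rot: [-0.001, 0.663, 0.749, -0.002]
contact_force: [0.1, -0.4, -1.6]
width: 0.056
gripper_force: 43.3
clock: 14.75
position: [0.4756, 0.2718, 0.199]
ee_rot: [-0.0, 0.664, 0.747, -0.001]
contact_force: [0.0, 0.4, -2.2]
width: 0.0558
gripper_force: 43.3
theta 1.688 clock 14.75 pos [0.4756 0.2718 0.199 ] F [ 0.   0.4 -2.2] w 0.0558
row [0.003 0.004 0.27 ] spin -0.0002 rows 2.700037394979189
```

Contact is expected at TCP z≈0.061.

```bash
python3 -m creep '[[0,0.002,0.004,0.06,0],[0,0.002,0.004,0.13,0],[0,0.002,0.004,0.19,0],[0,0.002,0.004,0.24,0],[0,0.002,0.004,0.262,0],[0,0.002,0.004,0.27,0],[0,0.002,0.004,0.274,0],[0,0.002,0.004,0.278,0],[0,0.002,0.004,0.278,0]]'
```

```text
clock: 15.65
position: [0.4788, 0.2744, 0.0622]
ee_rot: [0.0, 0.664, 0.748, 0.001]
contact_force: [-0.8, 0.1, -1.3]
width: 0.0563
gripper_force: 43.3
```

```bash
python3 -m creep '[[0,0,0,0.003,0],[0,0,0,0.006,0],[0,0,0,0.006,0]]'
```

```text
clock: 15.95
position: [0.4788, 0.2747, 0.061]
ee_rot: [0.001, 0.664, 0.748, 0.001]
contact_force: [-2.9, -1.6, 13.6]
width: 0.0562
gripper_force: 44.9
```

```bash
python3 -m creep '[[0,0,0,-0.003,0],[0.95,0,0,-0.003,0],[0.95,0,0,-0.003,0],[0.95,0,0,-0.003,0],[0.95,0,0,-0.003,0],[0.95,0,0,-0.05,0],[0.95,0,0,-0.12,0],[0.95,0,0,-0.21,0],[0.95,0,0,-0.3,0],[0.95,0,0,-0.34,0]]'
python3 - <<'E'
from fit import *
np.set_printoptions(precision=4,suppress=True)
q=1.869;x,y,w=.4252,.2679,.1183
for q in (1.87,1.5,1.2,.9,.6,.3,.1,0):
    L=np.array([[0,.065-.118*np.cos(q)+.046*np.sin(q),.042+.118*np.sin(q)+.046*np.cos(q)]]); 
    E=np.array([[0,.065-.130*np.cos(q)+.046*np.sin(q),.042+.130*np.sin(q)+.046*np.cos(q)]])
    print(q,L[0],place(L,x,y,w)[0],'outer edge',E[0])
E
```

```text
clock: 16.95
position: [0.4799, 0.275, 0.2327]
ee_rot: [0.002, 0.664, 0.748, 0.003]
contact_force: [0.1, -0.3, 0.1]
width: 0.0814
gripper_force: 0.0
1.87 [0.     0.1437 0.1412] [0.4082 0.4106 0.1412] outer edge [0.     0.1473 0.1527]
1.5 [0.     0.1025 0.163 ] [0.4131 0.3697 0.163 ] outer edge [0.     0.1017 0.1749]
1.2 [0.     0.0651 0.1686] [0.4175 0.3326 0.1686] outer edge [0.     0.0608 0.1798]
0.9 [0.     0.0277 0.163 ] [0.4219 0.2954 0.163 ] outer edge [0.     0.0202 0.1724]
0.6 [ 0.     -0.0064  0.1466] [0.426  0.2615 0.1466] outer edge [ 0.     -0.0163  0.1534]
0.3 [ 0.     -0.0341  0.1208] [0.4292 0.234  0.1208] outer edge [ 0.     -0.0456  0.1244]
0.1 [ 0.     -0.0478  0.0996] [0.4308 0.2204 0.0996] outer edge [ 0.     -0.0598  0.1007]
0 [ 0.    -0.053  0.088] [0.4315 0.2153 0.088 ] outer edge [ 0.    -0.065  0.088]
```

```bash
python3 -m creep '[[0,0.04,-0.01,-0.02,0],[0,0.1,-0.03,-0.02,0],[0,0.17,-0.05,-0.02,0],[0,0.25,-0.07,-0.02,0],[0,0.33,-0.09,-0.02,0],[0,0.39,-0.11,-0.02,0],[0,0.399,-0.11,-0.02,0],[0,0.399,-0.11,-0.02,0]]' 40
python3 - <<'E'
from fit import *
np.set_printoptions(precision=4,suppress=True)
s=manip.get_state()
d=s['position'][:2]-[.4252,.2679];c,sn=np.cos(.1183),np.sin(.1183);print('box',c*d[0]+sn*d[1],-sn*d[0]+c*d[1],s['position'][2],s['width'])
im=eyes.get_image('top');im2=eyes.get_image('scene')
for p in ((168,165),(160,245),(185,285)):
  for z in (0,.15): print(p,z,onz(im,(p[0]*.7,p[1]*.7),z))
print('flask',onz(im2,(.7*178,.7*365),0))
for d in eyes.regions_of('scene','slim_tin')[:2]:
    print(d['confidence'],d['bbox'],fit([(im2,up(d['mask']),np.ones((420*S,560*S),np.uint8))],cyl(.057,.004,.076),[.478,.275],[.01,.01]))
a=np.hstack([cv2.resize(i['frame'][y:y+150,x:x+100,::-1],(400,600),interpolation=cv2.INTER_CUBIC) for i,x,y in ((im,105,95),(im2,120,190))])
cv2.imwrite('pics/lid.png',a)
E
```

```text
clock: 17.75
position: [0.3996, 0.4664, 0.2377]
ee_rot: [0.0, 0.663, 0.748, -0.0]
contact_force: [-0.8, -0.6, -0.1]
width: 0.0001
gripper_force: 0.0
box -0.0019433310587524538 0.20017443543603491 0.23767151979586118 6.370433072393691e-05
(168, 165) 0 [0.5582 0.5571 0.    ]
(168, 165) 0.15 [0.513  0.4825 0.15  ]
(160, 245) 0 [0.3733 0.4927 0.    ]
(160, 245) 0.15 [0.3475 0.4249 0.15  ]
(185, 285) 0 [0.3072 0.4    0.    ]
(185, 285) 0.15 [0.2884 0.342  0.15  ]
flask [0.7226 0.257  0.    ]
0.88 [177.8, 268.3, 199.0, 304.4] (array([0.478 , 0.2735]), np.float64(0.13494045332308874))
```

View pics/lid.png

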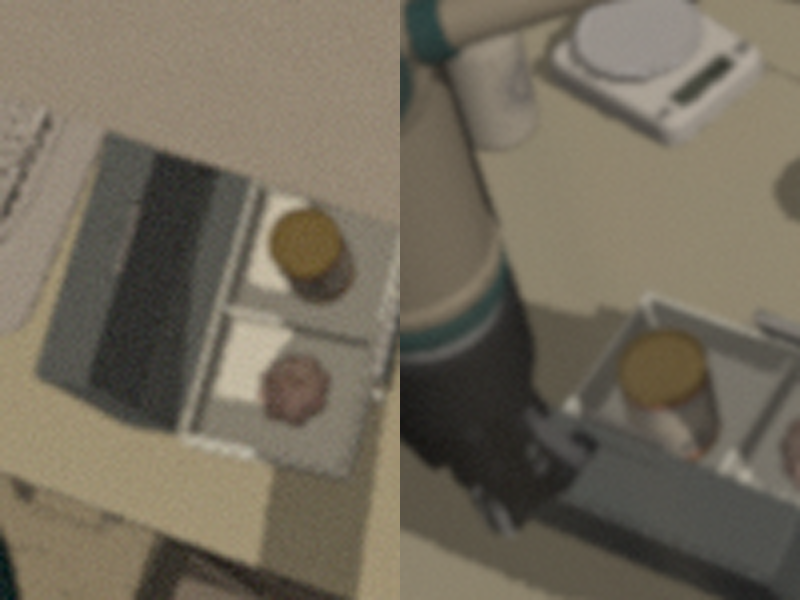

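The tin stands upright in the compartment beside the garlic (left half, (310,240)). The gripper is behind the lid, with its tips at about (510,520) in the right half. Next I'll go down and sweep the lid over.

```bash
python3 -m creep '[[0,0,0.004,0.06,0],[0,0,0.004,0.13,0],[0,0,0.004,0.17,0],[0,0,0.004,0.17,0],[0,-0.03,0.004,0.17,0],[0,-0.06,0.004,0.17,0],[0,-0.08,0.004,0.17,0],[0,-0.1,0.004,0.165,0],[0,-0.12,0.004,0.16,0],[0,-0.124,0.004,0.158,0]]'
```

```text
clock: 18.9
position: [0.41, 0.4037, 0.1605]
ee_rot: [0.0, 0.665, 0.747, 0.001]
contact_force: [-0.3, 0.7, 0.7]
width: 0.0002
gripper_force: 0.8
```

```bash
python3 -m creep '[[0,-0.024,0,-0.013,0],[0,-0.048,0,-0.025,0],[0,-0.07,0,-0.029,0],[0,-0.094,0,-0.032,0],[0,-0.118,0,-0.033,0],[0,-0.141,0,-0.03,0],[0,-0.164,0,-0.026,0],[0,-0.186,0,-0.02,0],[0,-0.218,0,-0.008,0],[0,-0.25,0,0.007,0]]'
python3 - <<'E'
from fit import *
im=eyes.get_image('scene')
cv2.imwrite('pics/lid2.png',cv2.resize(im['frame'][200:380,80:320,::-1],(800,600),interpolation=cv2.INTER_CUBIC))
E
```

```text
clock: 19.9
position: [0.424, 0.2791, 0.155]
ee_rot: [0.0, 0.664, 0.748, -0.0]
contact_force: [-0.7, 0.6, -0.4]
width: 0.0002
gripper_force: 0.3
```

View pics/lid2.png

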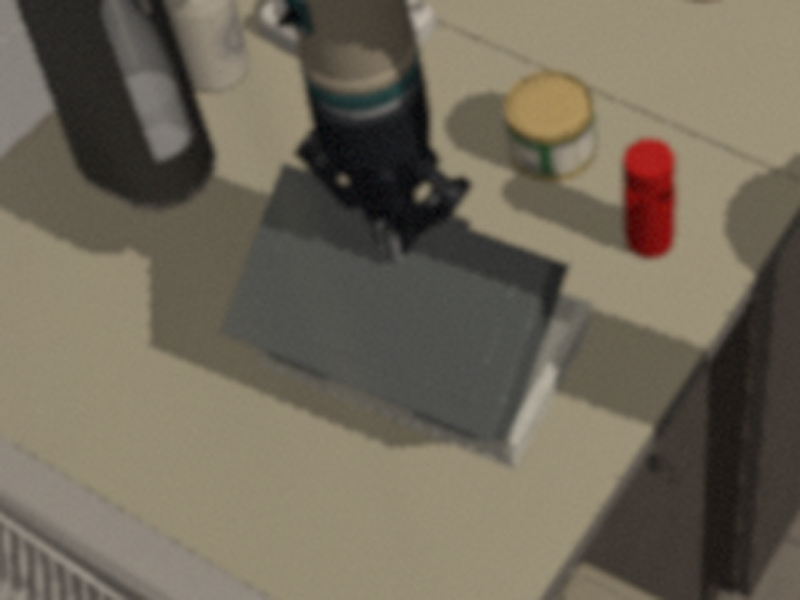

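The lid has swung over to roughly 0.6 rad, with the tips near its free edge at (390,250).

```bash
python3 -m creep '[[0,-0.027,0,0.023,0],[0,-0.054,0,0.046,0],[0,-0.075,0,0.06,0],[0,-0.092,0,0.074,0],[0,-0.11,0,0.08,0],[0,-0.126,0,0.084,0],[0,-0.126,0,0.084,0]]'
```

```text
clock: 20.65
position: [0.4315, 0.217, 0.1137]
ee_rot: [0.0, 0.665, 0.747, -0.0]
contact_force: [-1.3, 0.2, -0.2]
width: 0.0001
gripper_force: 0.0
```

```bash
python3 -m creep '[[0,0,0,0.006,0],[0,0,0,0.012,0],[0,0,0,0.016,0],[0,0,0,0.016,0]]'; python3 -m creep '[[0,0,0,0.004,0],[0,0,0,0.008,0],[0,0,0,0.008,0]]'
```

```text
clock: 21.05
position: [0.4322, 0.2179, 0.1065]
ee_rot: [0.001, 0.664, 0.748, 0.001]
contact_force: [0.8, -1.7, 2.2]
width: 0.0001
gripper_force: 1.4
clock: 21.35
position: [0.4315, 0.2184, 0.102]
ee_rot: [-0.0, 0.664, 0.748, 0.0]
contact_force: [-0.8, -0.0, 6.0]
width: 0.0
gripper_force: 2.5
```

```bash
for i in 1 2; do python3 -m creep '[[0,0,0,0.004,0],[0,0,0,0.008,0],[0,0,0,0.008,0]]'; done
```

```text
clock: 21.65
position: [0.4317, 0.2183, 0.1014]
ee_rot: [0.0, 0.664, 0.748, 0.001]
contact_force: [-7.2, -2.9, 30.8]
width: -0.0005
gripper_force: 15.6
clock: 21.95
position: [0.4318, 0.2183, 0.1009]
ee_rot: [0.001, 0.664, 0.748, 0.001]
contact_force: [-13.5, -5.5, 57.4]
width: 0.0002
gripper_force: 28.7
```

The tip height matches the shut lid (88 mm), so I'll retract and check.

```bash
python3 -m creep '[[0,0,0,-0.03,0],[0,0,0,-0.1,0],[0,0,0,-0.18,0],[0,-0.1,0,-0.22,0],[0,-0.2,-0.1,-0.25,0],[0,-0.3,-0.2,-0.25,0],[0,-0.36,-0.25,-0.25,0],[0,-0.36,-0.25,-0.25,0],[0,-0.36,-0.25,-0.25,0]]'
python3 - <<'E'
from fit import *
np.set_printoptions(precision=4,suppress=True)
V=[]
O=np.ones((420*S,560*S),np.uint8)
for n in ('scene','top'):
    im=eyes.get_image(n)
    d=eyes.regions_of(n,'food_box')[0]; print(n,d['confidence'],d['bbox'])
    if d['mask'].sum()>1500: V.append((im,up(d['mask']),O))
    if n=='scene': cv2.imwrite('pics/end.png',cv2.resize(im['frame'][120:360,100:420,::-1],(800,600),interpolation=cv2.INTER_CUBIC))
for q in (0,.02,.05,.085,.12): print(q,[round(cost([v],boxm([.4252,.2679,.1183,q])),4) for v in V])
print(fit(V,boxm,[.425,.268,.118,.05],[.005,.005,.03,.04]))
E
```

```text
clock: 22.85
position: [0.3256, 0.0226, 0.2183]
ee_rot: [-0.0, 0.666, 0.746, -0.001]
contact_force: [-0.1, 0.7, -0.1]
width: -0.0002
gripper_force: 0.0
scene 0.59 [150.3, 253.3, 256.0, 339.5]
top 0.97 [147.8, 142.0, 199.8, 213.4]
0 [np.float64(0.0307), np.float64(0.6293)]
0.02 [np.float64(0.0368), np.float64(0.631)]
0.05 [np.float64(0.0447), np.float64(0.6398)]
0.085 [np.float64(0.0524), np.float64(0.6563)]
0.12 [np.float64(0.0595), np.float64(0.6738)]
(array([ 0.4252,  0.2693,  0.1194, -0.0292]), np.float64(0.6461680741060019))
```

View pics/end.png

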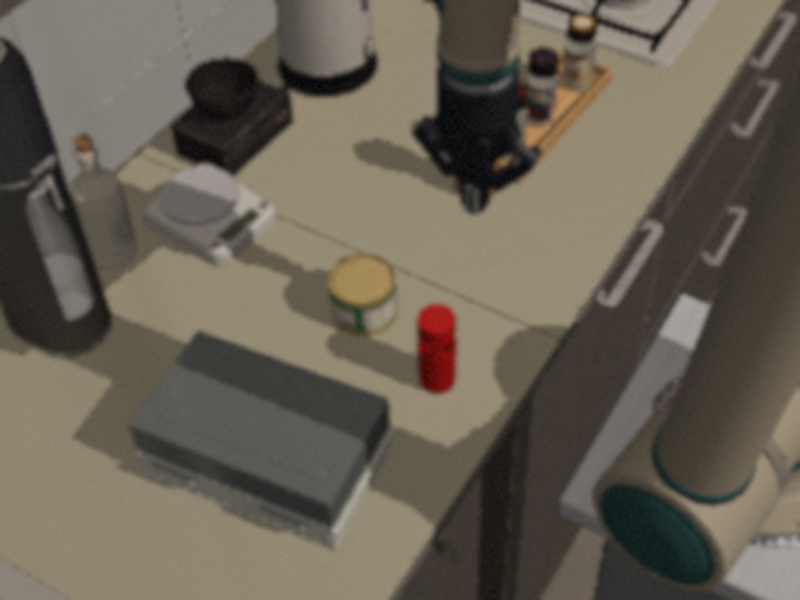

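The lid lies flat and level on the box at about (260,420), the silhouette fits best at 0 rad, and the jar stands in the tray at (540,80). The arm is clear of everything, so I'll hand in.

```bash
python3 -m creep '[[0,0,0,0,0],[0,0,0,0,0]]' | head -1; python3 -c "
from rig import manip; print(manip.sign_off())"
```

```text
clock: 23.25
the job is handed in; nothing more can be done
None
```

I handed the job in at about 23 s: the camera views showed the jar upright in the tray, the tin upright beside the garlic before I closed the lid, and the lid flat shut; sign-off gave no verdict.

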